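# Shut the toiletry locker until its latch snaps

### The arm

A 7-joint arm with a two-finger parallel gripper is mounted at the origin on the work surface. World frame = base frame: x ahead of the robot, y to its left, z up, the work surface at z = 0. Lengths are in mm, angles in rad, forces in N, time in s.
With the tool pointing down it reaches from about 425 to 950 mm from the base axis. Payload 16.7 kg.
Tool frame: the origin (TCP) lies at the very end of the fingers, on their centre line; the grasp point (between the pads) lies 19 mm behind it (manip.grip_depth is the distance from the TCP to the grasp point, in mm); x points along the fingers, y is the direction in which the jaws open and shut, and the axes are right-handed (so a half turn about x gives the same grasp; the last joint's range is limited). The gripper opens to 94 mm and grips with 3 to 60 N. Pads are 16 mm wide; open, the fingers measure 119 mm over their backs; the gripper's body (75 mm by 177 mm) begins 78 mm behind the grasp point.
Start: joints at [1.194, 0.426, 0.074, 1.606, -0.034, 1.111, -0.067], TCP at [152.41, -657.53, 205.467] pointing down, gripper open.
Joint ranges: [-2.85, 2.85], [-0.5, 2.14], [-1.23, 1.37], [0.21, 2.46], [-1.02, 4.16], [0.16, 2.05], [-2.73, 2.73]. Speed limits (rad/s): [1.89, 1.89, 2.39, 2.39, 3.01, 3.01, 3.01].

### API

Orientations are given as a 3x3 rotation matrix whose columns are the frame's x, y, z axes.
In Python, from plant import manip gives the robot as it stands. The module is installed in compiled form; this text tells all that it offers.
- The arm moves only by the shell command python3 -m inch 'ROWS' [FORCE]. ROWS is JSON, a list of rows, each a list of 3 entries, a list of its own where there are three numbers: the gripper command: -1 is shut, 1 is fully open, values between are in proportion, then the shift along the tool's x, y, z in m, then the turn, a rotation vector about the tool's x, y, z in rad. A call has 1 to 5 rows; each row is the pose to reach, as a shift and turn from the pose commanded when the call began, along the tool's axes at that moment; what a row does not reach only later rows make up. A row lasts 1/12 s, in which the tool goes at most 41.7 mm and 7.16 degrees, less where a joint would pass 70% of its speed; a pose out of reach is approached as far as the arm can. A call with a gripper value outside its range is refused whole. The fingers move at their own pace and stop on an object; FORCE is the grip in N (left out, the last holds). Time passes only in rows, so rows that repeat a pose let the fingers close. It gives the time, the measured TCP pose, the force and the opening at its end, in the units of the state.
- manip.get_state(): the state, without advancing time (a new reading comes with each control period).
- manip.get_image(name): name is "scene" or "side" or "wrist"; returns (picture, depth): 420x560x3 uint8, red, green, blue; 420x560 float32, mm along the optical axis (not along the pixel's ray), 0 where there is no reading.
- manip.camera_model(name): a dict with "camera_matrix" (3x3 intrinsics, pixels), "k1" (the pictures are not rectified: a ray, as slopes to the right and down, at radius r is drawn at 1 + k1 r^2 times it, then the intrinsics apply), "R" (3x3) and "t" (3): a world point X has camera coordinates R X + t; the wrist camera has in their place "tool_from_camera" (4x4, takes a point from camera to tool coordinates, whose origin is the TCP and whose axes are the tool frame's). Camera axes: x right, y down, z forward; pixel columns grow to the right and rows downward; lengths in mm; the calibration is good to about 2 mm. A picture is of the moment at which its call begins: read the wrist's pose just before it. camera_model takes no time and is no camera call.
- manip.sign_off(): hands the job in, once; it reports no verdict.
The state is a dict: "time_s": time; "joints": joint angles; "qvel": joint speeds; "tau": joint torques, N m; "position": TCP position; "tcp_rot": TCP orientation; "ft_force": force on the tool from outside, world axes, zero at the start; "torque": the same for the moment, N m; "gripper_width": opening from 0.0 (shut) to 1.0 (fully open).
Only numpy, scipy, OpenCV 4.12 (cv2) and the standard library are available. Lean on these libraries where they do the work, as an engineer would, in place of code of your own. Each camera call takes 0.05 s, during which the arm holds its last target.

### The job

The soap tin is left sticking out of its bay in the little locker. Slide it in with the gripper, clear of the door, then swing the sprung door shut and press it gently, without slamming it or leaning hard on it, until the latch tongue snaps in behind its strike and the door stays shut by itself. The door must not touch the tin, and everything else on the counter stays where it is.

Things in the scene. Friction and masses are not known exactly. Their poses are not given: they have to be found in the camera images.
- locker: Fixed white countertop locker without a floor, 173 mm deep, 196 mm wide, 85 mm high. Origin on the counter, in the door's front plane (when shut) and midway across; +x points into the locker, +y to its hinge side, z up. The roof starts at x = 55 mm; between door and roof an open slot shows the latch. Two 4 mm partitions, 55 mm high, run inwards from x = 22 mm and form the tin's bay, 68 mm wide, centred on y = -26 mm, ending at the back wall (x = 165 mm).
- soap_tin_center (a point): Flat steel soap tin with rounded edges, 100 mm long (its x, along the bay), 60 mm wide, 30 mm high, 110 to 240 g, on the counter and part-way in its bay; the point is its centre, 15 mm up. It is in when its outer end lies behind the partitions' front edges (centre at least 72 mm inside the door's front plane).
- door (a joint): Angle of the locker's door (rad): 0 nominally shut, growing as it opens towards the locker's -x; starts 1.15 to 1.4. The hinge is vertical. A weak spring (about 0.2 N m near shut) swings the door open again whenever it is let go unlatched. Latched, it comes to rest somewhere between -0.01 and 0.055, depending on how the strike is set.
- strike_nominal (a point): Nominal place of the strike: an upright steel pin, 4 mm thick, by the side wall opposite the hinge. The door's tongue, a steel wedge with a 45 degree slope sprung out at the free edge of the inner face, must ride 5.5 mm back over it and snap out behind it. Pin and rubber bumper share a slotted plate set 7 mm further out to 1 mm further in than this point; that is not measured and must be felt.
- door_hinge (a point): Point on the door's hinge axis, 44 mm above the counter, in the door's front plane, 88 mm to the +y side of the locker's middle. Its axes turn with the door: -y along the door to its free edge, -x out of its outer face.
- door_push (a point): Point on the plain white door's outer face, 145 mm from the hinge axis, 44 mm up: a good place to press. Door: 178 mm wide from the hinge axis, 12 mm thick, 5 to 83 mm above the counter, 350 g. Pressed here it resists with 1 N, climbing to 5 to 9 N over the last 8 mm, drops at the snap, then climbs some 10 N per mm on the bumper. Keep the whole push, rubbing of the fingers included, under 20 N.
- nail_polish_center (a point): Purple glass nail polish bottle, 30 mm across, 70 mm high; bystander. The point is 35 mm up.
- ring_cone_center (a point): White ceramic ring cone, base 64 mm across, 72 mm high; bystander. The point is 30 mm up.
- toothbrush_case_center (a point): Mint plastic toothbrush case lying flat, 200 x 28 x 22 mm; bystander. The point is its centre, long side along its x.
- tumbler_center (a point): Greenish glass tumbler, 68 mm across, 90 mm high; bystander. The point is 45 mm up.
- cream_jar_center (a point): White cream jar inside the locker's other compartment, 50 mm across, 45 mm high; bystander. The point is 22 mm up.
- lotion_center (a point): White lotion bottle, 54 mm across, 150 mm high; bystander. The point is 75 mm up.
Things that resemble listed ones, but are neither listed nor needed, are in the scene too. There is more than one size of the part that bears soap_tin_center; the job needs the middle-sized.

How it is judged:
By the outcome, as a careful person would: the job done as asked, in the order asked, and still so for the second after the job is handed in, with the robot touching nothing.
It also fails if it takes over 64 s, if anything falls off the work surface, if the arm or the gripper's body presses on something with over 40 N, if the wrist force passes 120 N, or if a joint passes its speed limit or range.

## Working session

There is one attempt and no reset: what is moved stays moved. The work goes in short steps, Python scripts to look and compute and a shell command to move; the robot and the scene stay as the last step left them, time stands still between calls to the robot, and variables do not carry over. Pictures are saved under pics/ and viewed, and the job is handed in when it is done.

```bash
mkdir -p pics; ls
python3 - <<'E'
from plant import manip
import cv2,numpy as np
np.set_printoptions(precision=3,suppress=True)
s=manip.get_state()
for k,v in s.items(): print(k,np.array(v))
for n in ["scene","side","wrist"]:
    im,d=manip.get_image(n)
    cv2.imwrite(f"pics/{n}0.png",im[:,:,::-1]); np.save(f"pics/{n}0_d.npy",d)
    print(n,manip.camera_model(n))
E
```

```text
pics
time_s 0.0
joints [ 1.194  0.427  0.074  1.607 -0.034  1.111 -0.067]
qvel [-0.001 -0.    -0.001 -0.001  0.002 -0.    -0.   ]
tau [  0.    -93.582   3.667 -45.419  -0.049   0.02    0.   ]
position [ 152.276 -657.175  204.807]
tcp_rot [[-0.     0.226 -0.974]
 [ 0.001 -0.974 -0.226]
 [-1.    -0.001  0.   ]]
ft_force [-0.124 -0.442 -0.396]
torque [-0.034 -0.006 -0.052]
gripper_width 0.9990456479059161
scene {'camera_matrix': array([[418.914,   0.   , 281.097],
       [  0.   , 418.914, 203.801],
       [  0.   ,   0.   ,   1.   ]]), 'k1': -0.13180506426513752, 'R': array([[-0.838,  0.545,  0.016],
       [ 0.444,  0.699, -0.56 ],
       [-0.316, -0.462, -0.828]]), 't': array([ 472.566, -326.15 , 1257.6  ])}
side {'camera_matrix': array([[533.56 ,   0.   , 283.092],
       [  0.   , 533.56 , 207.05 ],
       [  0.   ,   0.   ,   1.   ]]), 'k1': 0.03825115186837325, 'R': array([[ 0.94 , -0.342, -0.016],
       [-0.244, -0.636, -0.732],
       [ 0.24 ,  0.692, -0.681]]), 't': array([-536.508,  284.286,  915.626])}
wrist {'camera_matrix': array([[335.241,   0.   , 277.099],
       [  0.   , 335.241, 212.526],
       [  0.   ,   0.   ,   1.   ]]), 'k1': -0.08364557921047364, 'tool_from_camera': array([[  -0.002,   -0.231,    0.973, -178.373],
       [   1.   ,   -0.   ,    0.002,    0.573],
       [  -0.   ,    0.973,    0.231,  -66.915],
       [   0.   ,    0.   ,    0.   ,    1.   ]])}
```

View pics/scene0.png

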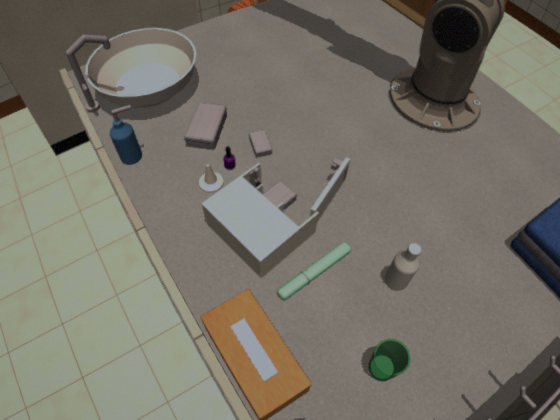

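View pics/side0.png

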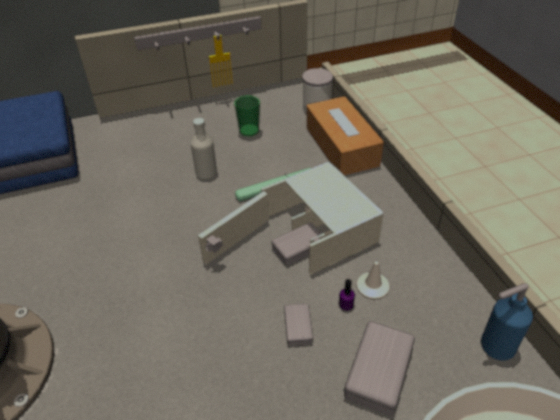

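View pics/wrist0.png

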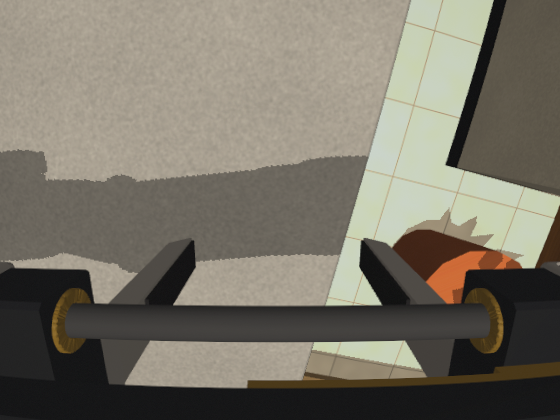

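Candidates for the tin: scene (277,197), part-way in the bay; (206,125), large and pinkish; (260,143), small and loose. By the description it's the middle-sized one in the bay. I'll check that in a close crop.

Run:
```python
import cv2
a=cv2.imread('pics/scene0.png')[145:285,180:380]; cv2.imwrite('pics/c_scene0.png',cv2.resize(a,None,fx=4,fy=4,interpolation=cv2.INTER_CUBIC))
a=cv2.imread('pics/side0.png')[150:320,190:400]; cv2.imwrite('pics/c_side0.png',cv2.resize(a,None,fx=3.5,fy=3.5,interpolation=cv2.INTER_CUBIC))
```

```text
(no output)
```

View pics/c_scene0.png

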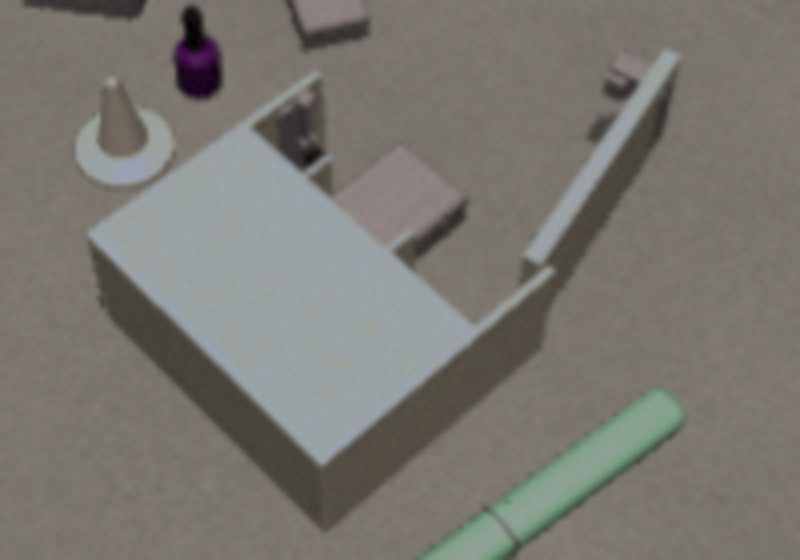

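View pics/c_side0.png

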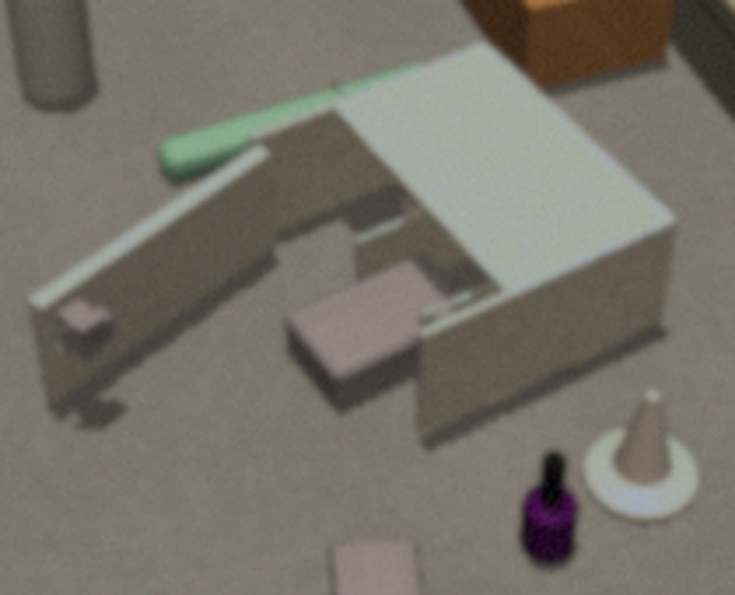

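```bash
cat > h.py <<'E'
from plant import manip
import cv2,numpy as np
np.set_printoptions(precision=1,suppress=True)
def cast(n,uv,z):
    m=manip.camera_model(n); K=m['camera_matrix'];k=m['k1']
    p=[(uv[0]-K[0,2])/K[0,0],(uv[1]-K[1,2])/K[1,1]]; d=np.array(p)
    s=np.array(p)
    for _ in range(20): s=d/(1+k*(s@s))
    R,t=np.array(m['R']),np.array(m['t'])
    o=-R.T@t; v=R.T@np.array([s[0],s[1],1]); return o+v*(z-o[2])/v[2]
def proj(n,X):
    m=manip.camera_model(n);K=m['camera_matrix'];c=np.array(m['R'])@X+m['t'];s=c[:2]/c[2];s=s*(1+m['k1']*(s@s));return K[:2,:2]@s+K[:2,2]
E
python3 - <<'E'
from h import *
S=lambda u,v,z:cast('scene',((u+.5)/4-.5+180,(v+.5)/4-.5+145),z)
D=lambda u,v,z:cast('side',((u+.5)/3.5-.5+190,(v+.5)/3.5-.5+150),z)
P={'bs':(S(90,235,85),D(674,216,85)),'fs':(S(248,126,85),D(500,293,85)),'fh':(S(474,330,85),D(335,97,85)),'bh':(S(322,466,85),D(483,43,85)),
'ws':(S(322,73,85),D(421,330,85)),'wh':(S(552,268,85),)}
for k,v in P.items(): print(k,*v)
q={k:np.mean(v,0)[:2] for k,v in P.items()}
# fit locker frame: local coords
L={'bs':(173,-98),'fs':(55,-98),'fh':(55,98),'bh':(173,98)}
L['ws']=(0,-98)
L['wh']=(0,98)
A=np.array([L[k] for k in L]);B=np.array([q[k] for k in L])
print(np.linalg.norm(q['ws']-q['fs']),np.linalg.norm(q['wh']-q['fh']),np.linalg.norm(q['fs']-q['fh']),np.linalg.norm(q['fs']-q['bs']))
a,b=A[:4],B[:4]
for a,b in ((A[:4],B[:4]),(A,B)):
    H=(a-a.mean(0)).T@(b-b.mean(0));U,_,Vt=np.linalg.svd(H);R=Vt.T@np.diag([1,np.linalg.det(Vt.T@U.T)])@U.T;t=b.mean(0)-R@a.mean(0)
    print('yaw',np.arctan2(R[1,0],R[0,0]),'t',t);print((A@R.T+t-B))
loc=lambda p:(R.T@(p[:2]-t))
for n,p in {'tin fh':D(287,322,30),'tin fs':D(342,378,30),'tinS fs':S(400,147,30),'tinS fh':S(466,197,30),'door free S':S(672,52,83),'door outer h S':S(543,262,83),'door free D':D(37,300,83),'doorh D':D(267,150,83)}.items(): print(n,p,loc(p))
E
```

```text
bs [792.9  29.2  85. ] [794.8  30.4  85. ]
fs [680.9  10.2  85. ] [677.2   9.5  85. ]
fh [648.  193.7  85. ] [650.6 200.3  85. ]
bh [758.2 218.7  85. ] [757.1 216.7  85. ]
ws [624.1  -0.8  85. ] [626.2  -0.8  85. ]
wh [589.7 184.1  85. ]
54.93581821696122 60.965806723410374 189.48664654418238 116.55321589577706
yaw 0.17554331700216302 t [607.7  93.7]
[[ 1.3 -2.4]
 [-0.  -3.1]
 [-4.6  2.8]
 [ 3.3  2.7]
 [-0.3 -2.1]
 [ 0.9  6. ]]
yaw 0.18177872170976622 t [607.7  92.5]
[[ 1.7 -2.4]
 [ 0.5 -3.8]
 [-5.2  1.9]
 [ 2.5  2.5]
 [ 0.3 -3.1]
 [ 0.3  4.8]]
tin fh [576.   80.4  30. ] [-33.4  -6.2]
tin fs [590.8  28.2  30. ] [-28.3 -60.3]
tinS fs [591.7  35.5  30. ] [-26.  -53.2]
tinS fh [578.7  88.5  30. ] [-29.3   1.2]
door free S [436.2  96.2  83. ] [-168.    34.6]
door outer h S [590.7 177.3  83. ] [-1.4 86.4]
door free D [437.6  97.5  83. ] [-166.4   35.6]
doorh D [596.3 170.6  83. ] [ 2.8 78.9]
```

The crop confirms it: the tin at scene (277,197) sits between the two partitions, between the others in size. It sticks out about 29 mm past the door plane. The door is open at about 1.27. Now the bystanders.

Run:
```python
from h import *
for n,sc,sd in [('polish base',(229,166),(347,305)),('cone base',(210,182),(373,286)),('case end1',(347,248),(243,193)),('case end2',(284,292),(315,173)),('lotion base',(399,284),(206,175)),('lotion top',(413,250),(199,123)),('tumbler base',(384,368),(250,130)),('small',(260,143),(298,324)),('book',(255,350),(343,120))]:
    z=140 if 'top' in n else 15 if 'case' in n else 0
    a,b=cast('scene',sc,z),cast('side',sd,z); print(n,a,b)
c,s=np.cos(.179),np.sin(.179);R=np.array([[c,-s],[s,c]]);t=np.array([607.7,93])
w=lambda x,y:R@[x,y]+t
print('tin end',w(-29,-28),'pre',w(-60,-28),'hinge',w(0,88),'seated TCP',w(27,-28))
d=manip.get_image('wrist') and None
```

```text
polish base [663.5 -96.7   0. ] [663.5 -98.    0. ]
cone base [729.8 -76.8  -0. ] [729.9 -74.6   0. ]
case end1 [559.1 266.4  15. ] [568.9 262.1  15. ]
case end2 [737.2 277.6  15. ] [750.3 269.4  15. ]
lotion base [510.  396.3   0. ] [508.1 374.5  -0. ]
lotion top [509.3 383.4 140. ] [512.1 389.2 140. ]
tumbler base [655.8 518.1   0. ] [664.8 517.2   0. ]
small [ 553.  -122.2    0. ] [ 561.8 -105.1    0. ]
book [851.4 346.    0. ] [916.3 469.6   0. ]
tin end [584.1  60.3] pre [553.6  54.8] hinge [592.  179.6] seated TCP [639.3  70.3]
```

```bash
python3 -m inch '[[-1,[0,-0.030,-0.027],[0,0,0]],[-1,[0,-0.060,-0.055],[0,0,0]],[-1,[0,-0.090,-0.082],[0,0,0]],[-1,[0,-0.120,-0.110],[0,0,0]],[-1,[0,-0.150,-0.138],[0,0,0]]]' 20
```

```text
time_s: 0.62
position: [253.4, -478.4, 205.3]
tcp_rot: [[-0.0, 0.226, -0.974], [0.0, -0.974, -0.226], [-1.0, -0.0, 0.0]]
ft_force: [1.0, 0.3, 0.5]
gripper_width: 0.684
```

```bash
python3 -m inch '[[-1,[0,-0.030,-0.027],[0,0,0]],[-1,[0,-0.060,-0.055],[0,0,0]],[-1,[0,-0.090,-0.082],[0,0,0]],[-1,[0,-0.120,-0.110],[0,0,0]],[-1,[0,-0.150,-0.138],[0,0,0]]]'
```

```text
time_s: 1.03
position: [354.0, -301.2, 205.7]
tcp_rot: [[0.0, 0.226, -0.974], [-0.0, -0.974, -0.226], [-1.0, 0.0, -0.0]]
ft_force: [1.2, -0.2, -0.5]
gripper_width: 0.328
```

```bash
python3 -m inch '[[-1,[0,-0.030,-0.027],[0,0,0]],[-1,[0,-0.060,-0.055],[0,0,0]],[-1,[0,-0.090,-0.082],[0,0,0]],[-1,[0,-0.120,-0.110],[0,0,0]],[-1,[0,-0.150,-0.138],[0,0,0]]]'
```

```text
time_s: 1.45
position: [454.6, -123.8, 205.8]
tcp_rot: [[0.001, 0.226, -0.974], [-0.0, -0.974, -0.226], [-1.0, 0.0, -0.0]]
ft_force: [1.7, -0.6, -0.3]
gripper_width: 0.007
```

```bash
python3 -m inch '[[-1,[0,-0.030,-0.025],[0.01,0,0]],[-1,[0,-0.060,-0.050],[0.02,0,0]],[-1,[0,-0.090,-0.074],[0.03,0,0]],[-1,[0,-0.120,-0.098],[0.04,0,0]],[-1,[0,-0.150,-0.122],[0.05,0,0]]]'
python3 - <<'E'
from h import *
s=manip.get_state();print(np.array(s['position']),s['ft_force'])
im,d=manip.get_image('wrist');np.save('pics/w1d.npy',d);cv2.imwrite('pics/w1.png',im[:,:,::-1])
im,d=manip.get_image('side');cv2.imwrite('pics/s1.png',im[:,:,::-1])
E
```

```text
time_s: 1.87
position: [539.6, 49.7, 205.6]
tcp_rot: [[0.0, 0.176, -0.984], [-0.0, -0.984, -0.176], [-1.0, 0.0, -0.0]]
ft_force: [0.5, -0.4, -0.1]
gripper_width: 0.002
[539.6  49.7 205.6] [ 0.5 -0.4 -0.1]
```

View pics/w1.png

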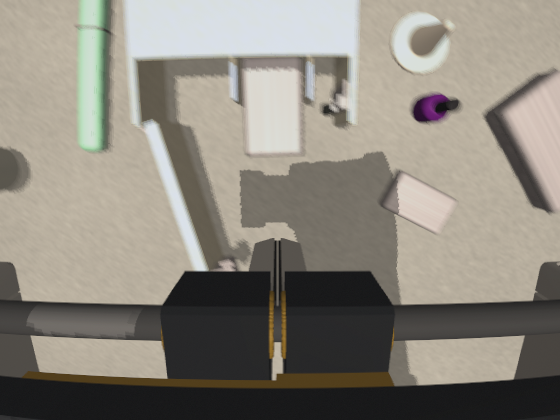

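View pics/s1.png

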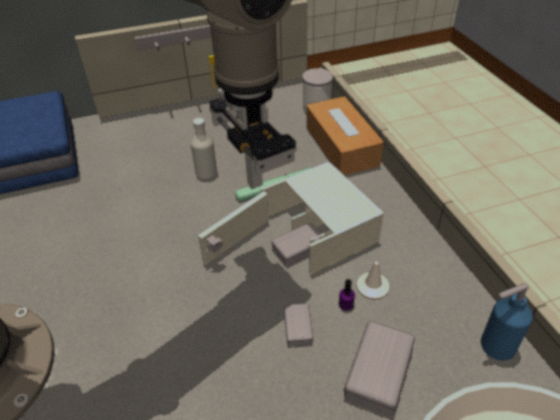

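Wrist view: tin front edge at (247–303,155), partition fronts at (236,101) and (309,103), wall fronts at (139,124) and (353,123), and the door from (152,122) to (200,270). Casting these rays.

```bash
cat >> h.py <<'E'
def castw(uv,z,pos,rot):
    m=manip.camera_model('wrist');K=m['camera_matrix'];k=m['k1'];T=np.array(m['tool_from_camera'])
    d=np.array([(uv[0]-K[0,2])/K[0,0],(uv[1]-K[1,2])/K[1,1]]);s=d
    for _ in range(20): s=d/(1+k*(s@s))
    Rw=np.array(rot);o=Rw@T[:3,3]+pos;v=Rw@T[:3,:3]@np.array([s[0],s[1],1]);return o+v*(z-o[2])/v[2]
E
python3 - <<'E'
from h import *
s=manip.get_state();p,r=np.array(s['position']),s['tcp_rot']
c=lambda u,v,z:castw((u,v),z,p,r)
Q={'roof h':c(133,57,85),'roof s':c(357,54,85),'wall h':c(136,124,85),'wall s':c(355,122,85),'ph':c(236,101,55),'ps':c(310,103,55),'tin h':c(246,155,30),'tin s':c(304,155,30),'tinbase h':c(250,157,5),
'door h':c(148,123,83),'door h2':c(157,121,83),'door end in':c(207,268,83),'door end out':c(193,268,83)}
a=Q['wall s']-Q['wall h'];
th=np.arctan2(a[0],-a[1]);a2=Q['roof s']-Q['roof h'];print('yaw',th,np.arctan2(a2[0],-a2[1]),np.linalg.norm(a),np.linalg.norm(a2))
th=.178;R=np.array([[np.cos(th),-np.sin(th)],[np.sin(th),np.cos(th)]]);t=((Q['wall s']+Q['wall h'])/2)[:2]
print('t',t)
for k,v in Q.items(): print(k,v,R.T@(v[:2]-t))
E
```

```text
yaw 0.18883917432118433 0.18895026420489117 192.04410910146782 190.39100696224318
t [611.   95.3]
roof h [648.6 198.7  85. ] [55.3 95.2]
roof s [684.3  11.7  85. ] [ 57.4 -95.2]
wall h [593.  189.6  85. ] [-1. 96.]
wall s [629.   1.  85.] [  1. -96.]
ph [629.3 109.5  55. ] [20.6 10.7]
ps [640.3  40.4  55. ] [ 19.1 -59.2]
tin h [579.1  93.7  30. ] [-31.7   4.1]
tin s [590.2  34.1  30. ] [-31.3 -56.5]
tinbase h [575.8  91.    5. ] [-35.4   2. ]
door h [595.5 179.8  83. ] [-0.2 85.9]
door h2 [598.6 171.9  83. ] [ 1.4 77.6]
door end in [470.  109.2  83. ] [-136.3   38.6]
door end out [467.4 122.6  83. ] [-136.5   52.3]
```

```bash
python3 -m inch '[[-1,[0.032,-0.003,-0.009],[0,0,0]],[-1,[0.064,-0.006,-0.018],[0,0,0]],[-1,[0.096,-0.006,-0.018],[0,0,0]],[-1,[0.128,-0.006,-0.018],[0,0,0]],[-1,[0.155,-0.006,-0.018],[0,0,0]]]'
python3 -m inch '[[-1,[0.010,0,0],[0,0,0]],[-1,[0.020,0,0],[0,0,0]],[-1,[0.030,0,0],[0,0,0]],[-1,[0.040,0,0],[0,0,0]],[-1,[0.040,0,0],[0,0,0]]]'
```

```text
time_s: 2.38
position: [555.0, 56.7, 48.4]
tcp_rot: [[-0.001, 0.177, -0.984], [-0.0, -0.984, -0.177], [-1.0, -0.0, 0.001]]
ft_force: [0.2, -0.2, -0.6]
gripper_width: 0.009
time_s: 2.8
position: [555.5, 56.9, 9.6]
tcp_rot: [[-0.001, 0.177, -0.984], [-0.0, -0.984, -0.177], [-1.0, 0.0, 0.001]]
ft_force: [-0.2, 0.2, -0.4]
gripper_width: 0.003
```

```bash
python3 -m inch '[[-1,[0,0,-0.005],[0,0,0]],[-1,[0,0,-0.010],[0,0,0]],[-1,[0,0,-0.015],[0,0,0]],[-1,[0,0,-0.019],[0,0,0]],[-1,[0,0,-0.023],[0,0,0]]]'
python3 -m inch '[[-1,[0,0,-0.003],[0,0,0]],[-1,[0,0,-0.006],[0,0,0]],[-1,[0,0,-0.009],[0,0,0]],[-1,[0,0,-0.012],[0,0,0]],[-1,[0,0,-0.015],[0,0,0]]]'
python3 -m inch '[[-1,[0,0,-0.003],[0,0,0]],[-1,[0,0,-0.006],[0,0,0]],[-1,[0,0,-0.009],[0,0,0]],[-1,[0,0,-0.012],[0,0,0]],[-1,[0,0,-0.015],[0,0,0]]]'
```

```text
time_s: 3.22
position: [579.1, 61.3, 10.9]
tcp_rot: [[0.001, 0.177, -0.984], [0.0, -0.984, -0.177], [-1.0, -0.0, -0.001]]
ft_force: [-1.8, 0.0, 1.0]
gripper_width: 0.001
time_s: 3.63
position: [593.4, 63.8, 10.5]
tcp_rot: [[-0.0, 0.177, -0.984], [-0.0, -0.984, -0.177], [-1.0, -0.0, 0.0]]
ft_force: [-1.2, -0.7, 0.9]
gripper_width: 0.002
time_s: 4.05
position: [608.2, 66.5, 10.5]
tcp_rot: [[0.0, 0.177, -0.984], [0.0, -0.984, -0.177], [-1.0, -0.0, -0.0]]
ft_force: [-2.1, -0.5, 1.2]
gripper_width: 0.006
```

```bash
python3 -m inch '[[-1,[0,0,-0.003],[0,0,0]],[-1,[0,0,-0.006],[0,0,0]],[-1,[0,0,-0.009],[0,0,0]],[-1,[0,0,-0.012],[0,0,0]],[-1,[0,0,-0.015],[0,0,0]]]'
python3 -m inch '[[-1,[0,0,-0.004],[0,0,0]],[-1,[0,0,-0.008],[0,0,0]],[-1,[0,0,-0.012],[0,0,0]],[-1,[0,0,-0.016],[0,0,0]],[-1,[0,0,-0.019],[0,0,0]]]'
python3 - <<'E'
from h import *
for n in ('wrist','side'):
    im,d=manip.get_image(n);cv2.imwrite(f'pics/{n}2.png',im[:,:,::-1])
E
```

```text
time_s: 4.47
position: [623.0, 69.2, 10.5]
tcp_rot: [[0.0, 0.177, -0.984], [0.0, -0.984, -0.177], [-1.0, -0.0, -0.0]]
ft_force: [-1.7, 0.3, 1.1]
gripper_width: 0.004
time_s: 4.88
position: [641.9, 72.6, 10.5]
tcp_rot: [[0.0, 0.177, -0.984], [0.0, -0.984, -0.177], [-1.0, -0.0, -0.0]]
ft_force: [-1.7, 0.3, 1.4]
gripper_width: 0.007
```

View pics/wrist2.png

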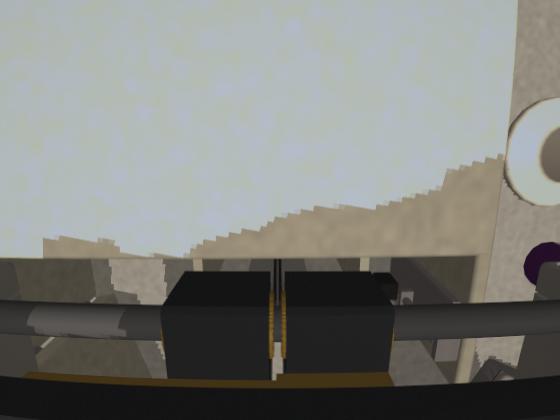

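View pics/side2.png

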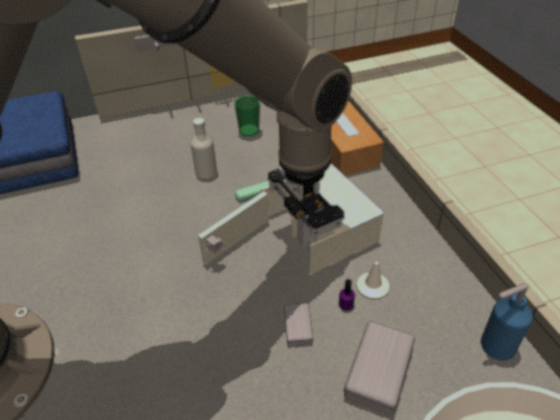

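The gripper is at the end of the push and the tin is hidden under the roof edge. Backing off to check.

```bash
python3 -m inch '[[-1,[0,0,0.020],[0,0,0]],[-1,[0,0,0.045],[0,0,0]],[-1,[0,0,0.070],[0,0,0]],[-1,[-0.030,0,0.090],[0,0,0]],[-1,[-0.065,0,0.100],[0,0,0]]]'
python3 -m inch '[[-1,[-0.035,0,0],[0,0,0]],[-1,[-0.070,0,0],[0,0,0]],[-1,[-0.105,0,0],[0,0,0]],[-1,[-0.130,0,0],[0,0,0]],[-1,[-0.130,0,0],[0,0,0]]]'
python3 - <<'E'
from h import *
s=manip.get_state();print(np.array(s['position']),s['ft_force'])
im,d=manip.get_image('wrist');cv2.imwrite('pics/w3.png',im[:,:,::-1])
cv2.imwrite('pics/w3c.png',cv2.resize(im[40:300,120:380,::-1],None,fx=2.3,fy=2.3,interpolation=cv2.INTER_CUBIC))
E
```

```text
time_s: 5.4
position: [538.8, 54.0, 74.0]
tcp_rot: [[-0.006, 0.177, -0.984], [-0.001, -0.984, -0.177], [-1.0, -0.0, 0.006]]
ft_force: [1.4, -0.3, 1.2]
gripper_width: 0.004
time_s: 5.82
position: [545.3, 55.3, 211.0]
tcp_rot: [[0.008, 0.177, -0.984], [0.0, -0.984, -0.177], [-1.0, 0.001, -0.008]]
ft_force: [0.8, 0.1, -0.6]
gripper_width: 0.005
[545.3  55.3 211. ] [ 0.8  0.1 -0.6]
```

View pics/w3c.png

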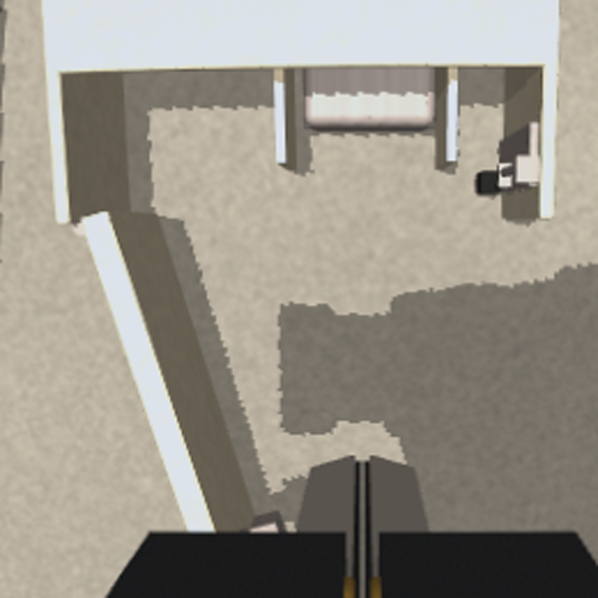

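Crop: the tin end (370,128) is now well behind the partition fronts (280,162) and (452,160). The bumper shows at (487,182) and the strike at (520,170). Measuring.

Run:
```python
from h import *
s=manip.get_state();p,r=np.array(s['position']),s['tcp_rot']
c=lambda u,v,z:castw(((u+.5)/2.3-.5+120,(v+.5)/2.3-.5+40),z,p,r)
Q={'wall h':c(58,222,85),'wall s':c(553,216,85),'roof h':c(42,72,85),'roof s':c(557,66,85),'ph':c(281,162,55),'ps':c(452,161,55),'tin low':c(370,130,5),'tin mid':c(370,129,15),'tin top':c(370,95,30),'tinL':c(306,110,28),'tinR':c(434,110,28),
'door oh':c(83,217,83),'door ih':c(107,212,83),'door oe':c(190,530,83),'door ie':c(214,530,83)}
th=.183;R=np.array([[np.cos(th),-np.sin(th)],[np.sin(th),np.cos(th)]]);t=np.array([610.5,95])
for k,v in Q.items(): print(k,v,R.T@(v[:2]-t))
u=Q['door oe']-Q['door oh'];print('door ang',np.arctan2(-(R.T@u[:2])[0],-(R.T@u[:2])[1]))
```

```text
wall h [588.8 181.7  85. ] [-5.6 89.2]
wall s [624.4  -6.6  85. ] [  -4.9 -102.4]
roof h [643.4 194.   85. ] [50.3 91.4]
roof s [678.6   4.   85. ] [  50.4 -101.9]
ph [627.  102.8  55. ] [17.7  4.7]
ps [640.   32.8  55. ] [ 17.7 -66.5]
tin low [651.7  69.    5. ] [ 35.8 -33.1]
tin mid [651.  69.  15.] [ 35.1 -32.9]
tin top [663.7  71.5  30. ] [ 48.  -32.8]
tinL [652.6  98.4  28. ] [42.1 -4.3]
tinR [662.8  42.3  28. ] [ 41.8 -61.3]
door oh [592.2 172.8  83. ] [-3.9 79.8]
door ih [595.6 163.6  83. ] [-2.1 70.2]
door oe [470.7 114.6  83. ] [-133.9   44.8]
door ie [472.5 104.6  83. ] [-133.9   34.5]
door ang 1.3075953227087123
```

```bash
python3 -m inch '[[-1,[0,-0.021,0.016],[0.12,0,0]],[-1,[0,-0.042,0.032],[0.24,0,0]],[-1,[0,-0.063,0.048],[0.36,0,0]],[-1,[0,-0.085,0.064],[0.48,0,0]],[-1,[0,-0.106,0.080],[0.60,0,0]]]'
python3 -m inch '[[-1,[0,0,0],[0.12,0,0]],[-1,[0,0,0],[0.24,0,0]],[-1,[0,0,0],[0.36,0,0]],[-1,[0,0,0],[0.48,0,0]],[-1,[0,0,0],[0.60,0,0]]]'
python3 -m inch '[[-1,[0,0,0],[0.10,0,0]],[-1,[0,0,0],[0.10,0,0]],[-1,[0,0,0],[0.10,0,0]]]'
python3 - <<'E'
from h import *
s=manip.get_state();print(np.array(s['position']),s['ft_force'],np.array(s['joints']))
im,d=manip.get_image('wrist');cv2.imwrite('pics/w4.png',im[:,:,::-1])
E
```

```text
time_s: 6.28
position: [444.0, 145.4, 204.4]
tcp_rot: [[-0.001, -0.415, -0.91], [-0.0, -0.91, 0.415], [-1.0, 0.001, 0.001]]
ft_force: [-0.6, 0.9, -0.3]
gripper_width: 0.004
time_s: 6.7
position: [445.8, 140.4, 199.0]
tcp_rot: [[-0.011, -0.648, -0.762], [-0.013, -0.762, 0.648], [-1.0, 0.018, 0.0]]
ft_force: [0.1, 0.5, 0.4]
gripper_width: 0.003
time_s: 6.95
position: [446.3, 138.8, 196.4]
tcp_rot: [[-0.017, -0.683, -0.73], [-0.019, -0.73, 0.683], [-1.0, 0.025, -0.001]]
ft_force: [1.0, -0.7, -0.7]
gripper_width: 0.007
[446.3 138.8 196.4] [ 1.  -0.7 -0.7] [-0.8  0.1  0.3  2.1 -0.   1.  -2.7]
```

View pics/w4.png

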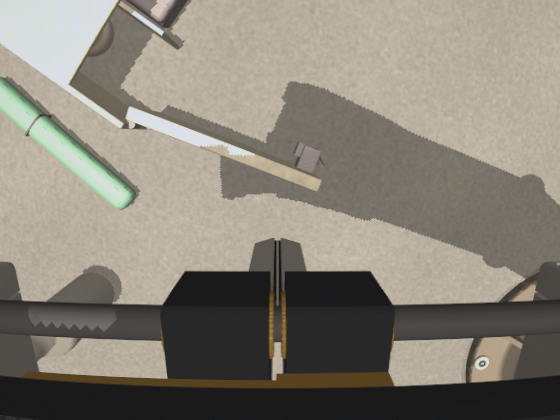

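The door lies at (130,113)–(320,185) and the fingers at (278,245), on its outer side. Joint 7 is at its range end, so I'll ease the yaw back and use a milder angle.

```bash
python3 -m inch '[[-1,[0,0,0.008],[-0.10,0,0]],[-1,[0,0,0.008],[-0.20,0,0]],[-1,[0,0,0.008],[-0.30,0,0]],[-1,[0,0,0.008],[-0.40,0,0]],[-1,[0,0,0.008],[-0.50,0,0]]]'
python3 -m inch '[[-1,[0,0,0],[0,0,0]],[-1,[0,0,0],[0,0,0]]]'
python3 - <<'E'
from h import *
s=manip.get_state();print(np.array(s['position']),s['ft_force'],np.round(s['joints'],2))
E
```

```text
time_s: 7.42
position: [440.5, 144.6, 196.6]
tcp_rot: [[-0.016, -0.243, -0.97], [-0.018, -0.97, 0.243], [-1.0, 0.022, 0.011]]
ft_force: [0.8, -0.4, 0.2]
gripper_width: 0.006
time_s: 7.58
position: [440.7, 144.4, 196.9]
tcp_rot: [[-0.016, -0.252, -0.968], [-0.018, -0.968, 0.252], [-1.0, 0.021, 0.011]]
ft_force: [0.7, -0.3, -0.2]
gripper_width: 0.004
[440.7 144.4 196.9] [ 0.7 -0.3 -0.2] [-0.7  0.1  0.3  2.1 -0.   1.  -2.3]
```

```bash
python3 -m inch '[[-1,[0.035,0,0],[0,0.011,-0.021]],[-1,[0.070,0,0],[0,0.011,-0.021]],[-1,[0.105,0,0],[0,0.011,-0.021]],[-1,[0.135,0,0],[0,0.011,-0.021]],[-1,[0.157,0,0],[0,0.011,-0.021]]]'
python3 -m inch '[[-1,[0,0,0],[0,0,0]],[-1,[0,0,0],[0,0,0]]]'
python3 - <<'E'
from h import *
s=manip.get_state();print(np.array(s['position']),s['ft_force'],np.round(s['joints'],2))
for n in ('wrist','side'):
    im,d=manip.get_image(n);cv2.imwrite(f'pics/{n}5.png',im[:,:,::-1])
E
```

```text
time_s: 8.0
position: [437.3, 141.3, 38.0]
tcp_rot: [[-0.001, -0.253, -0.968], [-0.001, -0.968, 0.253], [-1.0, 0.001, 0.001]]
ft_force: [-0.6, 1.0, -0.5]
gripper_width: 0.005
time_s: 8.17
position: [437.9, 141.4, 40.0]
tcp_rot: [[-0.002, -0.252, -0.968], [-0.001, -0.968, 0.252], [-1.0, 0.002, 0.002]]
ft_force: [0.2, -0.3, 0.6]
gripper_width: 0.004
[437.9 141.4  40. ] [ 0.2 -0.3  0.6] [-0.7  0.3  0.3  2.2 -0.1  0.6 -2.1]
```

View pics/wrist5.png

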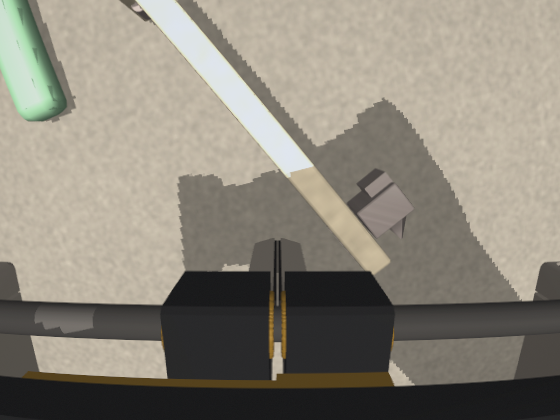

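View pics/side5.png

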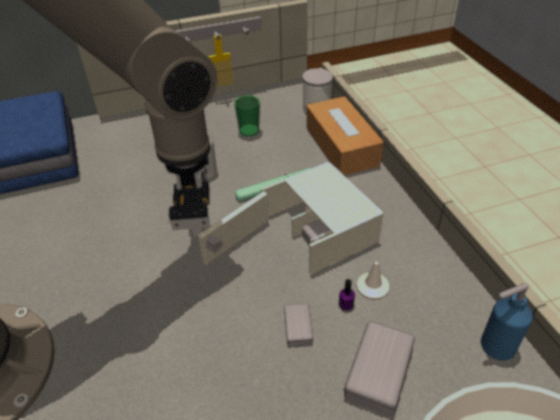

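```bash
cat > arc.py <<'E'
from h import *
import sys
TH=.183;RL=np.array([[np.cos(TH),-np.sin(TH)],[np.sin(TH),np.cos(TH)]]);T0=np.array([608.5,93.])
def local(p): return RL.T@(np.array(p)[:2]-T0)
def pose(th,psi):
    al=th-psi; d=8*np.cos(al)+12.5*abs(np.sin(al))
    p=np.array([0,88])+145*np.array([-np.sin(th),-np.cos(th)])+d*np.array([-np.cos(th),np.sin(th)])
    return RL@p+T0
def rows(ths,psis,p0=None,psi0=None):
    s=manip.get_state();z=np.array(s['tcp_rot'])[:,2]
    cur=np.array(s['position'])[:2] if p0 is None else p0
    ps0=(np.pi+TH-np.arctan2(z[1],z[0])) if psi0 is None else psi0
    ps0=(ps0+np.pi)%(2*np.pi)-np.pi
    out=[]
    a=np.pi+TH-ps0; zz=np.array([np.cos(a),np.sin(a)]); yy=np.array([-zz[1],zz[0]])
    for t,q in zip(ths,psis):
        d=pose(t,q)-cur; out.append([round(d@yy/1000,4),round(d@zz/1000,4),round(q-ps0,3)])
    return out,ps0
def report():
    s=manip.get_state();z=np.array(s['tcp_rot'])[:,2];psi=(np.pi+TH-np.arctan2(z[1],z[0])+np.pi)%(2*np.pi)-np.pi
    v=local(s['position'])-[0,88]
    # door angle for which TCP sits at delta
    from scipy.optimize import brentq
    f=lambda t:(v@np.array([-np.cos(t),np.sin(t)]))-(8*np.cos(t-psi)+12.5*abs(np.sin(t-psi)))
    t=brentq(f,-.3,1.5); print('theta',round(t,3),'psi',round(psi,3),'r',v@np.array([-np.sin(t),-np.cos(t)]),'ft local',RL.T@np.array(s['ft_force'])[:2],s['ft_force'][2])
E
python3 - <<'E'
from arc import *
s=manip.get_state();y=np.array(s['tcp_rot'])[:,1];z=np.array(s['tcp_rot'])[:,2];print(y,z)
report()
ths=np.array([1.32,1.28,1.24,1.20,1.16]);print(rows(ths,[.437]*5))
E
```

```text
[-0.3 -1.  -0. ] [-1.   0.3 -0. ]
theta 1.421 psi 0.436 r 157.0245260001728 ft local [ 0.1 -0.4] 0.05869380951067629
([[np.float64(0.006), np.float64(-0.0175), np.float64(0.001)], [np.float64(0.0109), np.float64(-0.0209), np.float64(0.001)], [np.float64(0.0156), np.float64(-0.0245), np.float64(0.001)], [np.float64(0.0202), np.float64(-0.0283), np.float64(0.001)], [np.float64(0.0247), np.float64(-0.0323), np.float64(0.001)]], np.float64(0.43617462815341934))
```

```bash
python3 -m inch '[[-1,[0,0.003,-0.009],[0,0,0]],[-1,[0,0.006,-0.0175],[0,0,0]],[-1,[0,0.011,-0.021],[0,0,0]],[-1,[0,0.0155,-0.0245],[0,0,0]],[-1,[0,0.020,-0.028],[0,0,0]]]'
python3 - <<'E'
from arc import *
report()
s=manip.get_state();im,d=manip.get_image('wrist');cv2.imwrite('pics/w6.png',im[:,:,::-1])
print(rows([1.14,1.09,1.04,.99,.94],[.437]*5,))
E
```

```text
time_s: 8.68
position: [461.1, 114.9, 40.8]
tcp_rot: [[0.001, -0.25, -0.968], [0.0, -0.968, 0.25], [-1.0, -0.001, -0.001]]
ft_force: [0.2, 1.0, 0.1]
gripper_width: 0.007
theta 1.198 psi 0.435 r 145.726360941876 ft local [0.4 0.9] 0.06061401087685684
([[np.float64(0.005), np.float64(-0.0059), np.float64(0.001)], [np.float64(0.0102), np.float64(-0.0113), np.float64(0.001)], [np.float64(0.0152), np.float64(-0.017), np.float64(0.001)], [np.float64(0.0199), np.float64(-0.0229), np.float64(0.001)], [np.float64(0.0243), np.float64(-0.0291), np.float64(0.001)]], np.float64(0.4360217486303819))
```

View pics/w6.png

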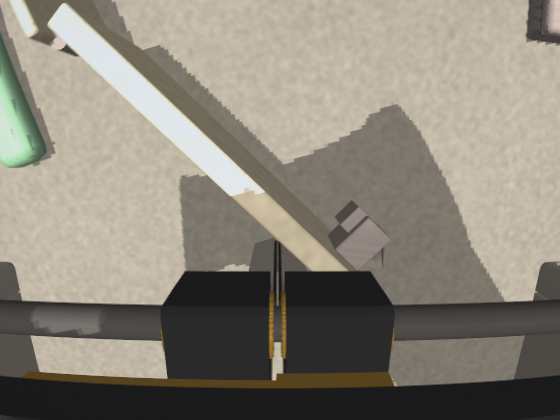

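The door's outer face meets the finger at about (275,255) and the force is about 1 N, so contact is made. Continuing the arc.

```bash
python3 -m inch '[[-1,[0,0.005,-0.006],[0,0,0]],[-1,[0,0.010,-0.0115],[0,0,0]],[-1,[0,0.015,-0.017],[0,0,0]],[-1,[0,0.020,-0.023],[0,0,0]],[-1,[0,0.0245,-0.029],[0,0,0]]]'
python3 - <<'E'
from arc import *
report()
print(rows([.89,.84,.79,.74,.69],[.42,.40,.38,.36,.34])[0])
E
```

```text
time_s: 9.15
position: [483.1, 83.9, 40.5]
tcp_rot: [[0.0, -0.249, -0.968], [0.0, -0.968, 0.249], [-1.0, -0.0, -0.0]]
ft_force: [0.4, 0.9, 0.5]
gripper_width: -0.002
theta 0.945 psi 0.435 r 144.65939282635804 ft local [0.6 0.8] 0.4588515252856276
[[np.float64(0.0048), np.float64(-0.0068), np.float64(-0.015)], [np.float64(0.0085), np.float64(-0.0134), np.float64(-0.035)], [np.float64(0.0118), np.float64(-0.0201), np.float64(-0.055)], [np.float64(0.0148), np.float64(-0.027), np.float64(-0.075)], [np.float64(0.0175), np.float64(-0.0341), np.float64(-0.095)]]
```

```bash
python3 -m inch '[[-1,[0,0.0045,-0.007],[-0.015,0,0]],[-1,[0,0.0085,-0.0135],[-0.035,0,0]],[-1,[0,0.012,-0.020],[-0.055,0,0]],[-1,[0,0.015,-0.027],[-0.075,0,0]],[-1,[0,0.0175,-0.034],[-0.095,0,0]]]'
python3 - <<'E'
from arc import *
report()
print(rows([.64,.59,.54,.49,.44],[.32,.30,.28,.26,.24])[0])
E
```

```text
time_s: 9.57
position: [511.7, 58.6, 40.4]
tcp_rot: [[0.0, -0.155, -0.988], [0.0, -0.988, 0.155], [-1.0, -0.0, -0.0]]
ft_force: [-0.4, 0.7, 0.8]
gripper_width: 0.008
theta 0.691 psi 0.339 r 144.97266113507155 ft local [-0.2  0.8] 0.8381045046540739
[[np.float64(0.003), np.float64(-0.007), np.float64(-0.019)], [np.float64(0.0056), np.float64(-0.0141), np.float64(-0.039)], [np.float64(0.0079), np.float64(-0.0214), np.float64(-0.059)], [np.float64(0.0097), np.float64(-0.0287), np.float64(-0.079)], [np.float64(0.0112), np.float64(-0.0361), np.float64(-0.099)]]
```

```bash
python3 -m inch '[[-1,[0,0.003,-0.007],[-0.02,0,0]],[-1,[0,0.0055,-0.014],[-0.04,0,0]],[-1,[0,0.008,-0.0215],[-0.06,0,0]],[-1,[0,0.0095,-0.0285],[-0.08,0,0]],[-1,[0,0.011,-0.036],[-0.10,0,0]]]'
python3 - <<'E'
from arc import *
report()
print(rows([.40,.365,.33,.295,.26],[.22,.20,.18,.16,.14])[0])
E
```

```text
time_s: 9.98
position: [545.5, 42.3, 40.4]
tcp_rot: [[-0.0, -0.055, -0.998], [0.0, -0.998, 0.055], [-1.0, -0.0, 0.0]]
ft_force: [-0.8, 0.6, 0.4]
gripper_width: 0.003
theta 0.442 psi 0.238 r 144.69865580330966 ft local [-0.7  0.7] 0.36314642445149875
[[np.float64(0.0019), np.float64(-0.0061), np.float64(-0.018)], [np.float64(0.003), np.float64(-0.0112), np.float64(-0.038)], [np.float64(0.0039), np.float64(-0.0164), np.float64(-0.058)], [np.float64(0.0046), np.float64(-0.0216), np.float64(-0.078)], [np.float64(0.0051), np.float64(-0.0268), np.float64(-0.098)]]
```

```bash
python3 -m inch '[[-1,[0,0.002,-0.006],[-0.02,0,0]],[-1,[0,0.003,-0.011],[-0.04,0,0]],[-1,[0,0.004,-0.0165],[-0.06,0,0]],[-1,[0,0.0045,-0.0215],[-0.08,0,0]],[-1,[0,0.005,-0.027],[-0.10,0,0]]]'
python3 - <<'E'
from arc import *
report()
im,d=manip.get_image('wrist');cv2.imwrite('pics/w7.png',im[:,:,::-1])
im,d=manip.get_image('side');cv2.imwrite('pics/s7.png',cv2.resize(im[150:320,150:400,::-1],None,fx=3,fy=3))
print(rows([.24,.22,.20,.18,.16],[.12,.10,.08,.06,.05])[0])
E
```

```text
time_s: 10.4
position: [572.0, 36.1, 40.4]
tcp_rot: [[-0.0, 0.045, -0.999], [0.0, -0.999, -0.045], [-1.0, -0.0, 0.0]]
ft_force: [-0.7, -0.0, -0.2]
gripper_width: 0.005
theta 0.26 psi 0.138 r 144.5733328772028 ft local [-0.7  0.1] -0.23705654055280806
[[np.float64(0.0009), np.float64(-0.0022), np.float64(-0.019)], [np.float64(0.0013), np.float64(-0.005), np.float64(-0.039)], [np.float64(0.0017), np.float64(-0.0079), np.float64(-0.059)], [np.float64(0.0021), np.float64(-0.0108), np.float64(-0.079)], [np.float64(0.0023), np.float64(-0.0138), np.float64(-0.089)]]
```

View pics/s7.png

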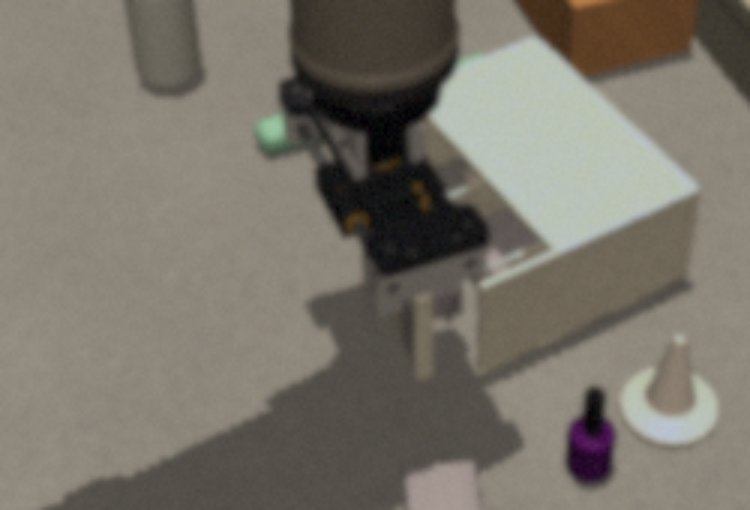

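View pics/w7.png

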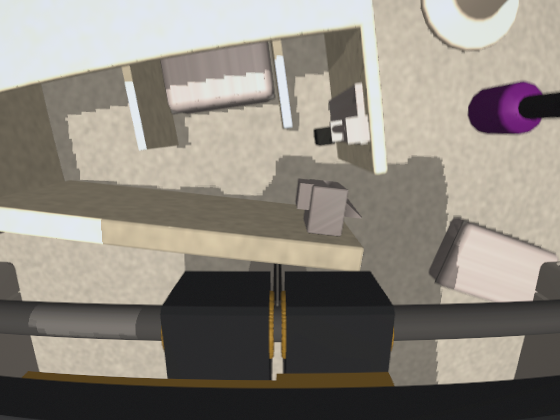

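The door is near closing: tongue at (325,205), strike pin and bumper at (345,130), tin well behind the partitions. Slowing down.

```bash
python3 -m inch '[[-1,[0,0.001,-0.0025],[-0.02,0,0]],[-1,[0,0.0015,-0.005],[-0.04,0,0]],[-1,[0,0.0015,-0.0075],[-0.06,0,0]],[-1,[0,0.002,-0.010],[-0.08,0,0]],[-1,[0,0.0025,-0.0125],[-0.09,0,0]]]'
python3 - <<'E'
from arc import *
report()
print(rows([.16,.15,.14,.13,.12],[.05,.05,.05,.05,.05])[0])
E
```

```text
time_s: 10.92
position: [584.5, 34.5, 40.5]
tcp_rot: [[0.0, 0.135, -0.991], [0.0, -0.991, -0.135], [-1.0, -0.0, -0.0]]
ft_force: [-1.3, 1.1, 0.2]
gripper_width: 0.002
theta 0.172 psi 0.047 r 144.973743644925 ft local [-1.1  1.3] 0.15868722945141414
[[np.float64(0.0004), np.float64(-0.0019), np.float64(0.003)], [np.float64(0.0006), np.float64(-0.0035), np.float64(0.003)], [np.float64(0.0009), np.float64(-0.005), np.float64(0.003)], [np.float64(0.0011), np.float64(-0.0066), np.float64(0.003)], [np.float64(0.0013), np.float64(-0.0081), np.float64(0.003)]]
```

```bash
python3 -m inch '[[-1,[0,0.0002,-0.001],[0,0,0]],[-1,[0,0.0004,-0.002],[0,0,0]],[-1,[0,0.0005,-0.003],[0,0,0]],[-1,[0,0.0006,-0.004],[0,0,0]],[-1,[0,0.0008,-0.005],[0,0,0]]]'
python3 -m inch '[[-1,[0,0.0002,-0.001],[0,0,0]],[-1,[0,0.0003,-0.002],[0,0,0]],[-1,[0,0.0004,-0.003],[0,0,0]],[-1,[0,0.0005,-0.004],[0,0,0]],[-1,[0,0.0006,-0.005],[0,0,0]]]'
python3 -c 'from arc import *;report()'
```

```text
time_s: 11.33
position: [589.4, 34.3, 40.5]
tcp_rot: [[0.0, 0.133, -0.991], [0.0, -0.991, -0.133], [-1.0, -0.0, -0.0]]
ft_force: [-1.0, 0.6, -0.0]
gripper_width: 0.004
time_s: 11.75
position: [594.5, 34.3, 40.5]
tcp_rot: [[0.0, 0.133, -0.991], [0.0, -0.991, -0.133], [-1.0, -0.0, -0.0]]
ft_force: [-2.4, 0.8, 0.1]
gripper_width: 0.003
theta 0.109 psi 0.05 r 145.01387642429967 ft local [-2.2  1.2] 0.08089700734048824
```

```bash
python3 -m inch '[[-1,[0,0.0001,-0.0007],[0,0,0]],[-1,[0,0.0002,-0.0014],[0,0,0]],[-1,[0,0.0003,-0.002],[0,0,0]],[-1,[0,0.0004,-0.0025],[0,0,0]],[-1,[0,0.0004,-0.003],[0,0,0]]]'
python3 -c 'from arc import *;report()'
```

```text
time_s: 12.17
position: [597.5, 34.2, 40.5]
tcp_rot: [[0.0, 0.133, -0.991], [0.0, -0.991, -0.133], [-1.0, -0.0, -0.0]]
ft_force: [-1.9, 0.6, 0.5]
gripper_width: 0.007
theta 0.09 psi 0.05 r 145.14628451028932 ft local [-1.8  0.9] 0.5214909457756672
```

```bash
python3 -m inch '[[-1,[0,0.0001,-0.0007],[0,0,0]],[-1,[0,0.0002,-0.0014],[0,0,0]],[-1,[0,0.0003,-0.002],[0,0,0]],[-1,[0,0.0003,-0.0025],[0,0,0]],[-1,[0,0.0003,-0.003],[0,0,0]]]'
python3 -c 'from arc import *;report()'
```

```text
time_s: 12.58
position: [600.3, 34.5, 40.5]
tcp_rot: [[-0.0, 0.133, -0.991], [0.0, -0.991, -0.133], [-1.0, -0.0, 0.0]]
ft_force: [-3.8, 1.9, 2.7]
gripper_width: 0.003
theta 0.072 psi 0.05 r 145.0465473830462 ft local [-3.4  2.5] 2.6513073983130546
```

```bash
python3 -m inch '[[-1,[0,0,-0.0004],[0,0,0]],[-1,[0,0.0001,-0.0008],[0,0,0]],[-1,[0,0.0001,-0.0012],[0,0,0]]]'
```

```text
time_s: 12.83
position: [601.4, 34.5, 40.5]
tcp_rot: [[-0.0, 0.133, -0.991], [0.0, -0.991, -0.133], [-1.0, -0.0, 0.0]]
ft_force: [-5.6, 1.8, 2.5]
gripper_width: 0.002
```

```bash
python3 -m inch '[[-1,[0,0,-0.0004],[0,0,0]],[-1,[0,0.0001,-0.0008],[0,0,0]],[-1,[0,0.0001,-0.0012],[0,0,0]]]'
```

```text
time_s: 13.08
position: [602.4, 34.7, 40.4]
tcp_rot: [[-0.001, 0.133, -0.991], [0.0, -0.991, -0.133], [-1.0, -0.0, 0.001]]
ft_force: [-6.8, 1.6, 3.5]
gripper_width: 0.005
```

```bash
python3 -m inch '[[-1,[0,0,-0.0003],[0,0,0]],[-1,[0,0.0001,-0.0006],[0,0,0]],[-1,[0,0.0001,-0.0009],[0,0,0]]]'
```

```text
time_s: 13.33
position: [603.1, 34.7, 40.4]
tcp_rot: [[-0.001, 0.133, -0.991], [0.0, -0.991, -0.133], [-1.0, -0.0, 0.001]]
ft_force: [-6.5, 2.8, 4.2]
gripper_width: 0.002
```

```bash
python3 -m inch '[[-1,[0,0,-0.0003],[0,0,0]],[-1,[0,0.0001,-0.0006],[0,0,0]]]'; python3 -c 'from arc import *;report()'
```

```text
time_s: 13.5
position: [603.7, 34.8, 40.4]
tcp_rot: [[-0.001, 0.133, -0.991], [0.0, -0.991, -0.133], [-1.0, -0.0, 0.001]]
ft_force: [-6.4, 2.4, 2.5]
gripper_width: 0.005
theta 0.05 psi 0.049 r 144.97479743747076 ft local [-5.9  3.5] 2.451912995045983
```

```bash
python3 -m inch '[[-1,[0,0,-0.0003],[0,0,0]],[-1,[0,0,-0.0006],[0,0,0]],[-1,[0,0,-0.0009],[0,0,0]]]'
```

```text
time_s: 13.75
position: [605.3, 34.6, 40.5]
tcp_rot: [[0.0, 0.133, -0.991], [0.0, -0.991, -0.133], [-1.0, -0.0, -0.0]]
ft_force: [-2.2, 1.2, -1.0]
gripper_width: 0.001
```

```bash
python3 -m inch '[[-1,[0,0,-0.0003],[0,0,0]],[-1,[0,0,-0.0006],[0,0,0]]]'
```

```text
time_s: 13.92
position: [606.4, 34.5, 40.6]
tcp_rot: [[0.001, 0.133, -0.991], [0.0, -0.991, -0.133], [-1.0, 0.0, -0.001]]
ft_force: [-0.3, 0.7, 0.5]
gripper_width: 0.005
```

```bash
python3 -m inch '[[-1,[0,0,-0.0003],[0,0,0]],[-1,[0,0,-0.0006],[0,0,0]]]'
```

```text
time_s: 14.08
position: [606.9, 34.5, 40.7]
tcp_rot: [[0.001, 0.133, -0.991], [0.0, -0.991, -0.133], [-1.0, 0.0, -0.001]]
ft_force: [-1.8, -0.6, 1.1]
gripper_width: 0.006
```

The force dropped at about x=604–605, which looks like the snap. A little further, to feel the bumper.

```bash
python3 -m inch '[[-1,[0,0,-0.0003],[0,0,0]],[-1,[0,0,-0.0006],[0,0,0]]]'
```

```text
time_s: 14.25
position: [607.0, 34.6, 40.6]
tcp_rot: [[0.0, 0.133, -0.991], [-0.0, -0.991, -0.133], [-1.0, 0.0, -0.0]]
ft_force: [-3.2, -1.3, 3.3]
gripper_width: 0.004
```

```bash
python3 -c 'from arc import *;report()'; python3 -m inch '[[-1,[0,0,0],[0,0,0]],[-1,[0,0,0],[0,0,0]]]'
```

```text
theta 0.027 psi 0.05 r 145.4420231330739 ft local [-3.4 -0.7] 3.2820625102874112
time_s: 14.42
position: [606.9, 34.6, 40.5]
tcp_rot: [[0.0, 0.133, -0.991], [-0.0, -0.991, -0.133], [-1.0, 0.0, -0.0]]
ft_force: [-4.5, -1.8, 2.4]
gripper_width: 0.005
```

```bash
python3 -m inch '[[-1,[0,0,-0.0002],[0,0,0]],[-1,[0,0,-0.0004],[0,0,0]],[-1,[0,0,-0.0004],[0,0,0]]]'; python3 -m inch '[[-1,[0,0,0.001],[0,0,0]],[-1,[0,0,0.002],[0,0,0]],[-1,[0,0,0.003],[0,0,0]],[-1,[0,0,0.004],[0,0,0]],[-1,[0,0,0.005],[0,0,0]]]'
python3 -m inch '[[-1,[0,0,0.004],[0,0,0]],[-1,[0,0,0.008],[0,0,0]],[-1,[0,0,0.014],[0,0,0]],[-1,[0,0,0.022],[0,0,0]],[-1,[0,0,0.030],[0,0,0]]]'
python3 - <<'E'
from arc import *
report()
im,d=manip.get_image('wrist');cv2.imwrite('pics/w8.png',im[:,:,::-1])
E
```

```text
time_s: 14.67
position: [607.1, 34.7, 40.5]
tcp_rot: [[-0.0, 0.133, -0.991], [-0.0, -0.991, -0.133], [-1.0, -0.0, 0.0]]
ft_force: [-4.9, -2.1, 3.5]
gripper_width: 0.003
time_s: 15.08
position: [602.6, 34.4, 40.6]
tcp_rot: [[0.001, 0.133, -0.991], [0.0, -0.991, -0.133], [-1.0, -0.0, -0.001]]
ft_force: [0.5, 0.1, -0.2]
gripper_width: 0.004
time_s: 15.5
position: [571.8, 30.1, 40.5]
tcp_rot: [[0.0, 0.133, -0.991], [0.0, -0.991, -0.133], [-1.0, -0.0, -0.0]]
ft_force: [0.4, -1.1, -0.1]
gripper_width: 0.003
theta 0.252 psi 0.05 r 150.522025030237 ft local [ 0.1 -1.2] -0.14847540132060544
```

View pics/w8.png

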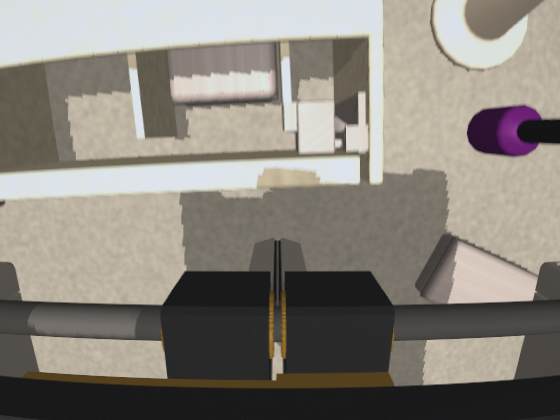

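The door stays shut with the finger about 28 mm clear (door front edge at (300,185), tongue beside the pin at (345,135)). Moving away and checking everything.

```bash
python3 -m inch '[[-1,[0,0,0.030],[0,0,0]],[-1,[-0.020,0,0.060],[0,0,0]],[-1,[-0.055,0,0.070],[0,0,0]],[-1,[-0.090,0,0.070],[0,0,0]],[-1,[-0.120,0,0.070],[0,0,0]]]'
python3 -m inch '[[-1,[-0.030,0,0],[0,0,0]],[-1,[-0.050,0,0],[0,0,0]],[-1,[-0.050,0,0],[0,0,0]],[-1,[-0.050,0,0],[0,0,0]],[-1,[-0.050,0,0],[0,0,0]]]'
python3 -m inch '[[-1,[0,0,0],[0,0,0]],[-1,[0,0,0],[0,0,0]],[-1,[0,0,0],[0,0,0]],[-1,[0,0,0],[0,0,0]],[-1,[0,0,0],[0,0,0]]]'
python3 - <<'E'
from arc import *
for n in ('wrist','side','scene'):
    im,d=manip.get_image(n);cv2.imwrite(f'pics/{n}9.png',im[:,:,::-1])
E
```

```text
time_s: 15.97
position: [502.4, 20.6, 162.6]
tcp_rot: [[0.001, 0.133, -0.991], [0.0, -0.991, -0.133], [-1.0, -0.0, -0.001]]
ft_force: [2.5, 0.1, -0.3]
gripper_width: 0.003
time_s: 16.38
position: [502.8, 20.9, 209.9]
tcp_rot: [[-0.0, 0.133, -0.991], [0.0, -0.991, -0.133], [-1.0, -0.0, 0.0]]
ft_force: [0.8, 0.9, -1.1]
gripper_width: 0.004
time_s: 16.8
position: [503.2, 20.9, 210.1]
tcp_rot: [[-0.0, 0.133, -0.991], [0.0, -0.991, -0.133], [-1.0, -0.0, 0.0]]
ft_force: [0.7, 0.1, -0.1]
gripper_width: 0.002
```

View pics/wrist9.png

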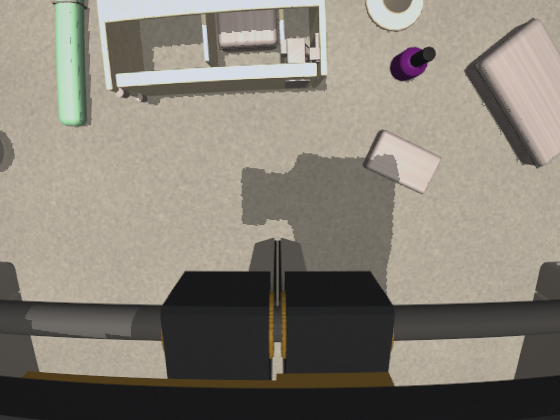

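View pics/side9.png

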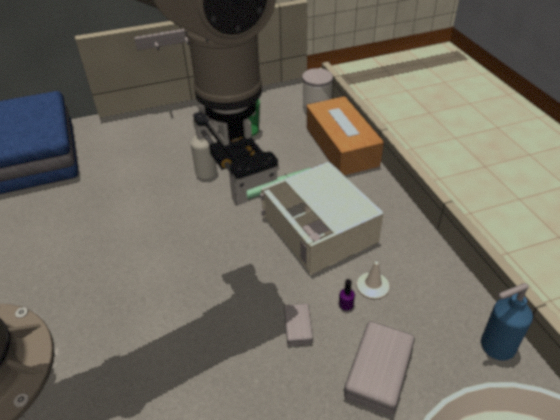

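The wrist view shows the door shut (front edge (118,85)–(312,80)) 1.7 s after release, with the tin at (247,45) behind the partition fronts (207,62) and (282,52). In the side view the nail polish, cone, case and lotion are at their old pixels. Quick numbers, then I'll hand in.

Run:
```python
from arc import *
s=manip.get_state();p,r=np.array(s['position']),s['tcp_rot']
a,b=castw((118,85),83,p,r),castw((311,78),83,p,r)
u=RL.T@(b-a)[:2];print('door angle',np.arctan2(-u[0],-u[1]))
print('tin end',local(castw((247,48),8,p,r)),'partition',local(castw((206,62),55,p,r)),'wall',local(castw((108,90),85,p,r)),local(castw((325,82),85,p,r)))
for n in('scene','side'):
    A=cv2.imread(f'pics/{n}0.png').astype(int);B=cv2.imread(f'pics/{n}9.png').astype(int)
    for k,z,X in (('polish',35,(663,-97)),('cone',30,(730,-76)),('lotion',75,(509,385)),('case',11,(655,270)),('tumbler',45,(660,517))):
        u,v=proj(n,np.array([*X,z])).astype(int);D=np.abs(A-B).max(2)[max(v-20,0):v+20,max(u-20,0):u+20];print(n,k,(u,v),round(float((D>40).mean()),3))
manip.sign_off()
```

```text
door angle 0.027085912119532065
tin end [ 42.  -28.6] partition [20.4  7.5] wall [-2.8 91.4] [ -7.7 -99.7]
scene polish (np.int64(227), np.int64(157)) 0.0
scene cone (np.int64(208), np.int64(174)) 0.0
scene lotion (np.int64(404), np.int64(265)) 0.0
scene case (np.int64(313), np.int64(270)) 0.0
scene tumbler (np.int64(387), np.int64(363)) 0.0
side polish (np.int64(347), np.int64(293)) 0.0
side cone (np.int64(374), np.int64(276)) 0.0
side lotion (np.int64(201), np.int64(147)) 0.253
side case (np.int64(277), np.int64(183)) 0.296
side tumbler (np.int64(247), np.int64(116)) 0.451
the job is handed in; nothing more can be done
```

The soap tin is in its bay and the door is latched shut. I handed the job in at about 17 s of the 64 s allowed.

- **Tin:** I slid the middle-sized tin in with the closed fingers. Its outer end is about 20 mm behind the partitions' front edges, which puts its centre roughly 90 mm inside the door plane.
- **Door:** I swung the door round slowly and pressed it in steps of 0.2–0.4 mm. The force rose to about 8 N, dropped to about 1 N at the snap, then reached about 6 N on the bumper, so every reading stayed well under 20 N.
- **After release:** About 1.7 s after I let go, the door was still shut by itself at about 0.03 rad, with the arm clear of everything.
- **Bystanders:** The scene camera shows no change around the nail polish, cone, case, lotion and tumbler. The side camera showed differences at the lotion, case and tumbler. I put these down to the arm hanging in front of those objects, since the scene view shows no change at them. I did not check the cream jar by picture, but I never reached into its compartment.

Two other checks were imperfect. Position measurements from the different views disagreed by up to about 6 mm, so the tin's position is read against the partitions, not in absolute terms. Joint 7 also came close to its range end once (about -2.7 of 2.73) while I turned the gripper, and I backed off to a milder angle.

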